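# Turn the order tablet to the customers

## Robot

A 7-joint arm with a two-finger parallel gripper is mounted at the origin on the work surface. World frame = base frame: x ahead of the robot, y to its left, z up, the work surface at z = 0. Lengths are in m, angles in rad, forces in N, time in s.
With the tool pointing down it reaches from about 0.425 to 0.875 m from the base axis. Payload 4.7 kg.
Tool frame: the origin (TCP) lies on the centre line of the jaws, within the pads' length; the fingertips stand 14 mm ahead of it and the grasp point (between the pads) lies 5 mm behind it; z points along the fingers, y is the line along which they close (so a half turn about z gives the same grasp; the last joint's range is limited). The gripper opens to 87 mm and grips with 3 to 60 N. Pads are 19 mm wide; open, the fingers measure 117 mm over their backs; the gripper's body (75 mm by 190 mm) begins 51 mm behind the grasp point.
Start: joints at [-1.181, 0.321, -0.07, 1.45, 0.023, 1.371, -0.057], TCP at [0.239, 0.605, 0.21] pointing down, gripper open.
Joint ranges: [-2.86, 2.86], [-0.3, 2.09], [-1.38, 1.24], [0.06, 2.45], [-1.56, 4.7], [0.09, 2.05], [-2.69, 2.69]. Speed limits (rad/s): [2.57, 2.57, 3.14, 3.14, 3.14, 3.14, 3.14].

## Interface

Orientations are given as a rotation vector (axis times angle).
In Python, from bench import ctrl gives the robot as it stands.
- The arm moves only by the tool send_rows, never from a script. Its argument "steps" is a list of rows, each an object of numbers: "tx", "ty", "tz": the shift along the tool's x, y, z in units of 60 mm (1.0 is 60 mm); "turn": the turn about the tool's z in units of 8 degrees (1.0 is 8 degrees); "grip": the opening, from 0 (shut) to 1 (fully open). A call has 1 to 12 rows; each row shifts and turns the commanded pose from where the row before left it, along the tool's axes as they then stand; what a row does not reach is not made up. A row lasts 1/8 s, in which the tool goes at most 62.5 mm and 10.7 degrees, less where a joint would pass 70% of its speed; a pose out of reach is approached as far as the arm can. A call is refused whole if a number of a shift passes 1 or a number of a turn 1, either way. A call with a gripper value outside its range is refused whole. The fingers move at their own pace and stop on an object; "newtons" is the grip in N (left out, the last holds). Time passes only in rows, so rows that do not move let the fingers close. It gives the time, the measured TCP pose, the force, the opening and the grip force at its end, in the units of the state.
- ctrl.get_state(): the state, without advancing time (a new reading comes with each control period).
- ctrl.get_image(name): name is "scene" or "top"; returns a dict with "pixels" (480x640x3 uint8, red, green, blue), "K" (3x3 intrinsics, pixels), "dist" ([k1, k2, p1, p2, k3] as OpenCV has them; the pictures are not rectified), "cam_to_world" (4x4, takes a point from camera to world coordinates). Camera axes: x right, y down, z forward; pixel columns grow to the right and rows downward; lengths in m; the calibration is good to about 2 mm. A picture is of the moment at which its call begins. There is no depth.
- ctrl.close_job(): hands the job in; it is judged then, once.
The state is a dict: "time": time; "joint_positions": joint angles; "qd": joint speeds; "joint_torque": joint torques, N m; "position": TCP position; "tool_rot": TCP orientation; "ft_force": force on the tool from outside, world axes, zero at the start; "torque": the same for the moment, N m; "grip_width": opening from 0.0 (shut) to 1.0 (fully open); "grip_force": force on a finger pad.
Only numpy, scipy, OpenCV 4.12 (cv2) and the standard library are available. Lean on these libraries where they do the work, as an engineer would, in place of code of your own. Each camera call takes 0.05 s, during which the arm holds its last target. There are 200 camera calls.

## Task

A tea glass is standing in the way of the order tablet's swing: first put it upright on the glass tray with the other one. Then turn the tablet on its stand so that the screen faces squarely across the counter to the customers' side (straight away from you, looking the way the hook rail runs), and lean the screen back to 30 degrees from upright. Leave everything else where it is.

Things in the scene. Friction and masses are not known exactly. Their poses are not given: they have to be found in the camera images.
- stand: Round aluminium foot of the tablet stand, 156 mm across, 12 mm high, screwed to the counter. Origin: centre of its underside, on the counter; the upright swivel axis passes through it. x: the screen's heading at swivel 0; z up. It stands turned up to 0.2 rad either way, so swivel 0 is not exactly square to the counter.
- turntable (a joint): Swivel of neck and tablet about the stand's upright axis, rad: 0 = screen looks along the stand's x, grows anticlockwise seen from above, range -1.9 to 1.9. Friction (0.12 N m) keeps it where left. Heading = stand's yaw + this; wanted: heading 0, the world's +x. Starts 0.65 to 1.4 rad anticlockwise of that; turning it back swings the tablet's left (+y) end into the glass.
- screen (a joint): Tilt of the tablet about its level hinge, rad: 0 = screen upright, grows as the top leans back, away from a viewer of the screen; range -0.15 to 1.1. Friction (0.28 N m) keeps it where left. Wanted: 0.524 (30 degrees). Starts at 0 to 0.15.
- screen_top (a point): Middle of the tablet's bare top edge, at mid-thickness. Grey-cased slab 230 x 155 x 10 mm (wide, tall, thick), coloured tiles in front. x: out of the screen; y: along the top edge (along the hinge); z: up the slab. The hinge crosses the swivel axis 135 mm above the counter; this point lies 18 mm in x, 77.5 mm in z from it. Behind: mounting plate to 40 mm above the hinge, neck below.
- glass: Clear tea glass with a greenish foot standing on the counter beside the stand, on the side of the tablet's left end. 95 mm high, 60 mm across at the rim, 50 mm at the foot, 3 mm wall, about 0.17 kg. Origin: centre of its underside; z up its axis.
- glass_on_tray: Second tea glass, exactly alike, already standing on the tray in its +x half (55 to 85 mm from the tray's middle). Stays there.
- tray: Loose rectangular glass tray, 300 mm (its x) by 200 mm (its y), about 1.1 kg, floor 6 mm thick, green-tinted rim 22 mm high and 7 mm thick. Origin: centre of its underside; z up. Its -x half is free.
- rail: Chrome hook rail on two posts along the right side of the counter, 560 mm long, 330 mm high, with three hanging teaspoons. Origin: on the counter under the middle of the bar; its x runs along the bar, parallel to the world's x, y is level across it. Fixed to the counter.
- sugar_dish: White sugar dish with a clip-on lid, 103 mm across, 76 mm high, under the rail. Origin: centre of its underside. Bystander.
- caddy: Black tea caddy with a green band and a ribbed twist cap, 92 mm across, 139 mm high, under the rail. Origin: centre of its underside. Bystander.
- card_reader: Black card reader lying on the counter beyond the stand, 85 x 75 x 18 mm. Origin: centre of its underside. Bystander.
- biscuit_jar: Biscuit jar with a cork lid at the left of the counter, 116 mm across, 137 mm high. Origin: centre of its underside. Bystander.

How it is judged:
On the way, in this order (a step that is already met when the one before it is completed fails the run):
1. the glass stands upright on the tray and is let go (x of glass in the frame of tray between -0.125 and 0.125 m and y of glass in the frame of tray between -0.075 and 0.075 m and z of glass in the frame of tray between 0.002 and 0.01 m and angle between glass's own z axis and vertical below 0.08 rad and contact force between the fingers and glass below 0.1 N), for 0.2 s.
2. the screen faces squarely across the counter and leans back 30 degrees (angle between the y axis of screen_top and the y axis of rail, either way round below 0.12 rad and value of joint screen between 0.4036 and 0.6436 rad), for 0.2 s.
At the end, for the whole second after the job is handed in: Both glasses stand upright on the floor of the tray, and the screen, let go and at rest, faces along the counter's +x (its width at right angles to the hook rail's bar) within 0.12 rad (7 degrees) and leans back 0.524 rad (30 degrees) within 0.12 rad (7 degrees) (all of step 1 and all of step 2 and x of glass_on_tray in the frame of tray between -0.125 and 0.125 m and y of glass_on_tray in the frame of tray between -0.075 and 0.075 m and z of glass_on_tray in the frame of tray between 0.002 and 0.01 m and angle between glass_on_tray's own z axis and vertical below 0.08 rad and linear speed of each of glass, glass_on_tray below 0.02 m/s and velocity of joint turntable between -0.03 and 0.03 rad/s and velocity of joint screen between -0.03 and 0.03 rad/s and contact force between the fingers and screen below 0.1 N); the robot touches nothing.
It fails at once if a tea glass is tipped over (angle between any of glass, glass_on_tray's own z axis and vertical above 0.6 rad).
It fails at once if the tray is shifted by more than 40 mm, or the glass already on it by more than 50 mm (distance of tray from where it was at the start of the episode above 0.04 m or distance of glass_on_tray from where it was at the start of the episode above 0.05 m).
It fails at once if another thing on the counter (sugar dish, caddy, card reader, biscuit jar) is shifted by more than 40 mm (distance of any of sugar_dish, caddy, card_reader, biscuit_jar from where it was at the start of the episode above 0.04 m).
It also fails if it takes over 58 s, if anything falls off the work surface, if the arm or the gripper's body presses on something with over 40 N, if the wrist force passes 120 N, or if a joint passes its speed limit or range.

## Working session

There is one attempt and no reset: what is moved stays moved. The work goes in short steps, Python scripts to look and compute and a tool call to move; the robot and the scene stay as the last step left them, time stands still between calls to the robot, and variables do not carry over. Pictures are saved under pics/ and viewed, at most 10 in all, crops included, and the job is handed in when it is done.

Besides the shell and the picture viewer there is one more tool, called after "Call:" as name(argument=value, ...), one argument or row to a line, values as JSON. send_rows: Moves the arm, as the interface text tells. Its arguments: {"type":"object","properties":{"steps":{"type":"array"},"newtons":{"type":"number"}},"required":["steps"]}

```bash
mkdir -p pics; ls; cat > h.py <<'E'
import numpy as np, cv2
from bench import ctrl
def shot(n,f=None):
    im=ctrl.get_image(n)
    if f: cv2.imwrite('pics/'+f,cv2.cvtColor(im['pixels'],cv2.COLOR_RGB2BGR))
    return im
def ray(im,uv):
    p=cv2.undistortPoints(np.array([[uv]],float),np.array(im['K']),np.array(im['dist'])).ravel()
    T=np.array(im['cam_to_world']); return T[:3,3],T[:3,:3]@np.array([p[0],p[1],1])
def onz(im,uv,z):
    o,d=ray(im,uv); return o+d*(z-o[2])/d[2]
def tri(a,ua,b,ub):
    o1,d1=ray(a,ua);o2,d2=ray(b,ub)
    s=np.linalg.lstsq(np.c_[d1,-d2],o2-o1,rcond=None)[0]
    p,q=o1+d1*s[0],o2+d2*s[1]; return (p+q)/2,np.linalg.norm(p-q)
def proj(im,P):
    T=np.linalg.inv(np.array(im['cam_to_world']))
    return cv2.projectPoints(np.array(P,float).reshape(-1,1,3),cv2.Rodrigues(T[:3,:3])[0],T[:3,3],np.array(im['K']),np.array(im['dist']))[0].reshape(-1,2)
E
python3 - <<'E'
from h import *
for n in('scene','top'):
    im=shot(n,n+'0.png'); print(n,np.round(im['cam_to_world'],3).tolist(),im['K'][0][0],im['dist'])
s=ctrl.get_state(); print(s['time'],s['position'],s['tool_rot'],s['grip_width'])
E
```

```text
pics
scene [[0.747, 0.443, -0.496, 1.516], [0.665, -0.513, 0.543, -1.039], [-0.014, -0.735, -0.677, 1.408], [0.0, 0.0, 0.0, 1.0]] 586.851726882237 [0.00232542 0.         0.         0.         0.        ]
top [[0.021, -0.984, 0.175, 0.364], [-0.999, -0.026, -0.023, -0.036], [0.027, -0.175, -0.984, 1.459], [0.0, 0.0, 0.0, 1.0]] 453.5163213595155 [-0.09432746  0.          0.          0.          0.        ]
0.1 [0.23841581 0.60413667 0.20905672] [-5.86783028e-01 -3.08606935e+00  2.73538548e-03] 1.0026847092994686
```

View pics/scene0.png

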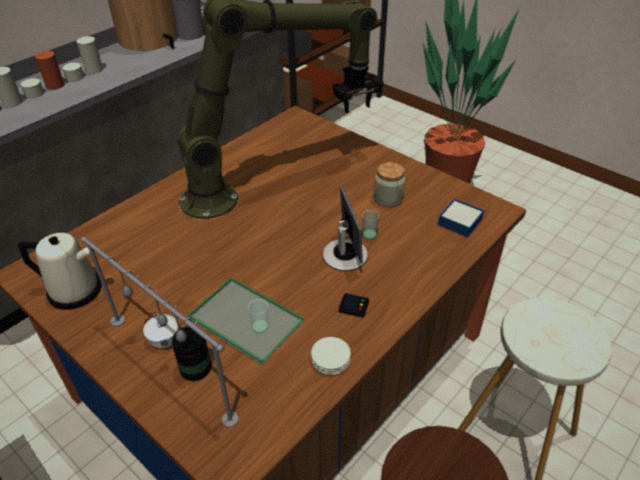

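View pics/top0.png

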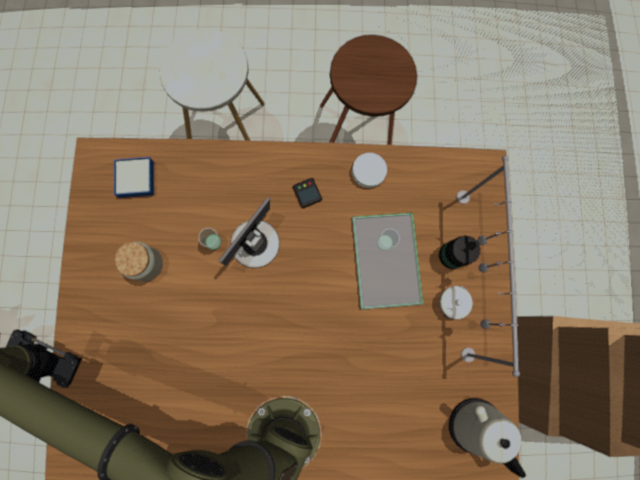

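The scene view shows the glass at (370,225), the stand foot at (345,255) and the tray at (245,320). In the top view the glass is at (209,240), the stand at (254,244), the tablet's top edge runs (223,262)–(267,205), and the tray is at (388,260) with the second glass at (388,240).

```bash
python3 - <<'E'
import cv2,numpy as np
t=cv2.imread('pics/top0.png');s=cv2.imread('pics/scene0.png')
a=cv2.resize(t[195:285,190:290],(400,360),interpolation=cv2.INTER_CUBIC)
b=cv2.resize(s[180:280,310:400],(360,400),interpolation=cv2.INTER_CUBIC)
c=np.zeros((400,760,3),np.uint8);c[:360,:400]=a;c[:400,400:]=b
cv2.imwrite('pics/crop0.png',c)
from h import *
T=shot('top')
hsv=cv2.cvtColor(T['pixels'],cv2.COLOR_RGB2HSV)
m=cv2.inRange(hsv,(50,60,40),(95,255,255));m[:150]=0;m[350:]=0;m[:,:180]=0
cs,_=cv2.findContours(m,0,2)
for k in cs:
    if cv2.contourArea(k)>20: print('green',cv2.minAreaRect(k),cv2.boundingRect(k),cv2.contourArea(k))
k=max(cs,key=lambda k:cv2.boundingRect(k)[2]*cv2.boundingRect(k)[3]) if cs else None
if k is not None:
    for p in cv2.boxPoints(cv2.minAreaRect(k)): print(p,onz(T,p,.022).round(3))
for uv,z in(((209,240),0),((254,244),.012),((388,241),.006)): print(uv,onz(T,uv,z).round(3))
E
```

```text
[297.00003 187.00002] [ 0.779 -0.021  0.022]
[299.00003 185.00002] [ 0.786 -0.028  0.022]
[301.00003 187.00002] [ 0.78  -0.035  0.022]
[299.00003 189.00002] [ 0.773 -0.028  0.022]
(209, 240) [0.599 0.261 0.   ]
(254, 244) [0.588 0.112 0.012]
(388, 241) [ 0.61  -0.323  0.006]
```

View pics/crop0.png

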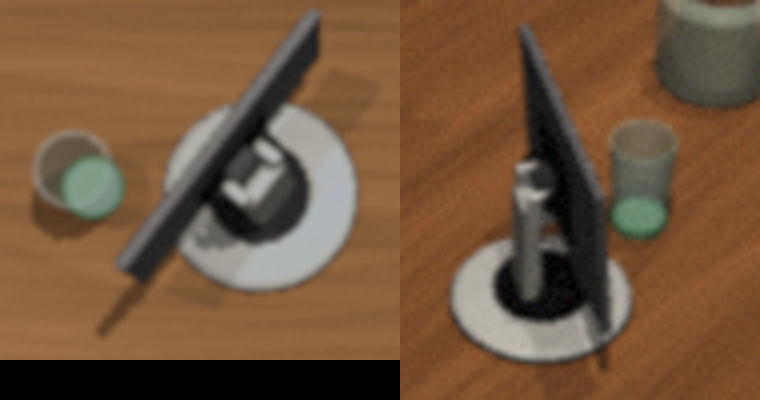

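The crop shows the glass foot's centre at top-image pixel (213,241.8) and scene (369.8,234.2). The tablet's top edge midline runs (222.2,263)–(268.5,198.5) in the top image.

```bash
cat > m.py <<'E'
from h import *
def rect(im,*sc):
    pass
def green(im,box):
    x0,y0,x1,y1=box
    lab=cv2.cvtColor(im['pixels'],cv2.COLOR_RGB2LAB)[y0:y1,x0:x1].astype(int)
    m=((lab[...,1]<122)).astype(np.uint8)
    cs,_=cv2.findContours(m,0,2)
    return [(k+np.array([[x0,y0]])) for k in cs if cv2.contourArea(k)>12]
E
python3 - <<'E'
from m import *
T=shot('top');S=shot('scene')
for k in green(T,(195,220,245,265)): print('foot T',cv2.fitEllipse(k),cv2.boundingRect(k))
for k in green(S,(350,222,385,245)): print('foot S',cv2.fitEllipse(k),cv2.boundingRect(k))
p,e=tri(T,(213,241.8),S,(369.8,234.2));print('tri foot',p.round(4),e)
print('S foot z=.008',onz(S,(369.8,234.2),.008).round(4),'T',onz(T,(213,241.8),.008).round(4))
print('rim', tri(T,(190+73/4,195+168/4),S,(370.7,215.5)))
q=[onz(T,u,.2135) for u in((222.2,263),(268.5,198.5))]
print('top edge',np.round(q,4),np.linalg.norm(q[0]-q[1])); d=q[1]-q[0]; print('heading',np.arctan2(d[1],d[0])+np.pi/2,'mid',(q[0]+q[1])/2)
print('stand T',onz(T,(190+262/4,195+195/4),.012).round(4),'S',onz(S,(310+142/4,180+297/4),.012).round(4))
for k in green(T,(345,200,430,320)): print('tray T',cv2.boundingRect(k),cv2.contourArea(k)); h=cv2.convexHull(k); B=cv2.boxPoints(cv2.minAreaRect(k)); 
Q=np.array([onz(T,u,.022) for u in((354,217),(412,212),(422.5,304),(361,308))]);print('tray c',Q.round(3).tolist(),Q.mean(0))
for i in range(4): print(np.linalg.norm(Q[i]-Q[i-1]).round(3),end=' ')
for k in green(T,(375,225,402,255)): print('foot2 T',cv2.boundingRect(k),onz(T,cv2.minAreaRect(k)[0],.012))
print('jar lid',onz(T,(134,260),.137),onz(T,(370,170),.03),onz(T,(307,193),.018),'caddy',onz(T,(467,248),.139),'dish',onz(T,(457,302),.076))
c=np.zeros((480,760,3),np.uint8)
c[:,:380]=cv2.resize(T['pixels'][200:320,340:435],(380,480),interpolation=2);c[:,380:]=cv2.resize(S['pixels'][265:385,185:280+0],(380,480),interpolation=2)
cv2.imwrite('pics/crop1.png',c[...,::-1])
E
```

```text
foot T ((212.5061492919922, 241.21014404296875), (15.031890869140625, 15.4295654296875), 135.63406372070312) (205, 234, 16, 16)
foot S ((369.4658508300781, 233.4998016357422), (10.583584785461426, 13.584721565246582), 92.51451873779297) (363, 229, 14, 11)
tri foot [0.5943 0.2479 0.0012] 0.002383982623503462
S foot z=.008 [0.5994 0.2428 0.008 ] T [0.5924 0.2457 0.008 ]
rim (array([0.59470022, 0.24598858, 0.09010612]), np.float64(0.002163711407760251))
top edge [[0.5016 0.1769 0.2135]
 [0.6879 0.0562 0.2135]] 0.2220625789575302
heading 0.9960454636252651 mid [0.59474615 0.11655277 0.2135    ]
stand T [0.589  0.1073 0.012 ] S [0.6026 0.1028 0.012 ]
tray T (353, 213, 70, 96) 5546.5
tray c [[0.684, -0.209, 0.022], [0.706, -0.401, 0.022], [0.407, -0.43, 0.022], [0.391, -0.233, 0.022]] [ 0.54687753 -0.31839998  0.022     ]
0.293 0.193 0.3 0.198 foot2 T (378, 235, 15, 15) [ 0.60458076 -0.31156869  0.012     ]
jar lid [0.51164847 0.45174689 0.137     ] [ 0.84257752 -0.26120826  0.03      ] [ 0.76095142 -0.05477305  0.018     ] caddy [ 0.57211921 -0.53753077  0.139     ] dish [ 0.41287677 -0.52385702  0.076     ]
```

View pics/crop1.png

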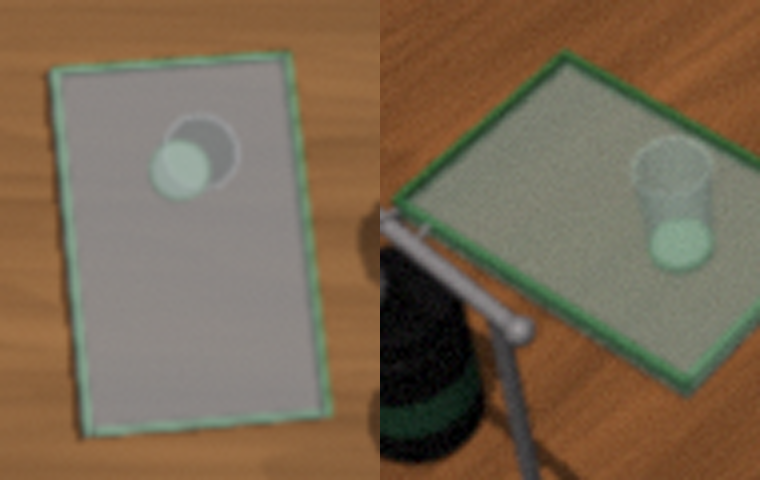

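Tray corners at (354,217), (412,212), (422,304) and (361,308) in the top image put its centre near (0.547,-0.318) with yaw 0.09. The second glass is in the +x half. First turn the tool and lift.

Call:
send_rows(
  steps=[
    {"turn": 1,"tz": -0.1,"grip": 1},
    {"turn": 1,"tz": -0.1},
    {"turn": 1,"tz": -0.1},
    {"turn": 1,"tz": -0.1},
    {"turn": 1,"tz": -0.1},
    {"turn": 1,"tz": -0.1},
    {"turn": 1,"tz": -0.1},
    {"turn": 1},
    {"turn": 1},
    {"turn": 1},
    {"turn": 1},
    {"turn": 1},
  ],
)

```text
validation failed for argument at $.st...
```

```bash
cat > go.py <<'E'
import sys
from h import *
s=ctrl.get_state(); R=cv2.Rodrigues(np.array(s['tool_rot']))[0]
p=np.array(s['position'])
print('t',s['time'],'p',p.round(4),'yang',np.degrees(np.arctan2(R[1,1],R[0,1])).round(2),'tilt',R[:,2].round(4),'w',s['grip_width'],s['grip_force'],'F',np.round(s['ft_force'],1),'q',np.round(s['joint_positions'],2))
for a in sys.argv[1:]:
    t=np.array([float(v) for v in a.split(',')]); print(a,'units:',(R.T@(t-p)/.06).round(3)); p=t
E
python3 go.py .594,.246,.25 .594,.246,.07
```

```text
t 0.25 p [0.2385 0.6044 0.2095] yang 68.47 tilt [-3.e-04 -8.e-04 -1.e+00] w 0.9977882317574871 0.0 F [-0.5  0.8  0. ] q [-1.18  0.32 -0.07  1.45  0.02  1.37 -0.06]
.594,.246,.25 units: [-7.704 -3.383 -0.671]
.594,.246,.07 units: [0.    0.003 3.   ]
```

Call:
send_rows(
  steps=[
    {"tx": 0,"ty": 0,"tz": -0.1,"turn": 1,"grip": 1},
    {"tx": 0,"ty": 0,"tz": -0.1,"turn": 1,"grip": 1},
    {"tx": 0,"ty": 0,"tz": -0.1,"turn": 1,"grip": 1},
    {"tx": 0,"ty": 0,"tz": -0.1,"turn": 1,"grip": 1},
    {"tx": 0,"ty": 0,"tz": -0.1,"turn": 1,"grip": 1},
    {"tx": 0,"ty": 0,"tz": -0.1,"turn": 1,"grip": 1},
    {"tx": 0,"ty": 0,"tz": -0.1,"turn": 1,"grip": 1},
    {"tx": 0,"ty": 0,"tz": 0,"turn": 1,"grip": 1},
    {"tx": 0,"ty": 0,"tz": 0,"turn": 1,"grip": 1},
    {"tx": 0,"ty": 0,"tz": 0,"turn": 1,"grip": 1},
    {"tx": 0,"ty": 0,"tz": 0,"turn": 1,"grip": 1},
    {"tx": 0,"ty": 0,"tz": 0,"turn": 1,"grip": 1},
  ],
)

```text
time: 1.75
position: [0.2385, 0.6046, 0.2519]
tool_rot: [2.69, 1.623, -0.0]
ft_force: [0.4, 0.2, 0.1]
grip_width: 0.998
grip_force: 0.0
```

```bash
python3 go.py .594,.246,.25 .594,.246,.07
```

```text
t 1.75 p [0.2385 0.6046 0.2519] yang -27.79 tilt [-1.e-04 -3.e-04 -1.e+00] w 0.9984956558653652 0.0 F [0.4 0.2 0.1] q [-1.35  0.3   0.14  1.39 -0.04  1.45 -1.69]
.594,.246,.25 units: [-2.524  8.028  0.033]
.594,.246,.07 units: [ 1.e-03 -0.e+00  3.e+00]
```

Call:
send_rows(
  steps=[
    {"tx": -0.252,"ty": 0.8,"tz": 0,"turn": 0,"grip": 1},
    {"tx": -0.252,"ty": 0.8,"tz": 0,"turn": 0,"grip": 1},
    {"tx": -0.252,"ty": 0.8,"tz": 0,"turn": 0,"grip": 1},
    {"tx": -0.252,"ty": 0.8,"tz": 0,"turn": 0,"grip": 1},
    {"tx": -0.252,"ty": 0.8,"tz": 0,"turn": 0,"grip": 1},
    {"tx": -0.252,"ty": 0.8,"tz": 0,"turn": 0,"grip": 1},
    {"tx": -0.252,"ty": 0.8,"tz": 0,"turn": 0,"grip": 1},
    {"tx": -0.252,"ty": 0.8,"tz": 0,"turn": 0,"grip": 1},
    {"tx": -0.252,"ty": 0.8,"tz": 0,"turn": 0,"grip": 1},
    {"tx": -0.252,"ty": 0.8,"tz": 0,"turn": 0,"grip": 1},
    {"tx": 0,"ty": 0,"tz": 0,"turn": 0,"grip": 1},
  ],
)

```text
time: 3.12
position: [0.5973, 0.2427, 0.2519]
tool_rot: [2.69, 1.615, -0.001]
ft_force: [0.3, 0.8, 0.1]
grip_width: 0.999
grip_force: 0.0
```

```bash
python3 go.py .594,.246,.25 .594,.246,.065; python3 - <<'E'
from h import *
T=shot('top');S=shot('scene')
c=np.zeros((480,800,3),np.uint8)
c[:,:400]=cv2.resize(T['pixels'][180:300,180:280],(400,480),interpolation=2);c[:,400:]=cv2.resize(S['pixels'][160:280,310:410],(400,480),interpolation=2)
cv2.imwrite('pics/crop2.png',c[...,::-1])
E
```

```text
t 3.125 p [0.5973 0.2427 0.2519] yang -28.04 tilt [ 0.0015 -0.0032 -1.    ] w 0.9986483513645146 0.0 F [0.3 0.8 0.1] q [-0.77  0.31  0.44  1.42 -0.13  1.45 -0.82]
.594,.246,.25 units: [ 0.022 -0.075  0.031]
.594,.246,.065 units: [ 0.007 -0.009  3.083]
```

View pics/crop2.png

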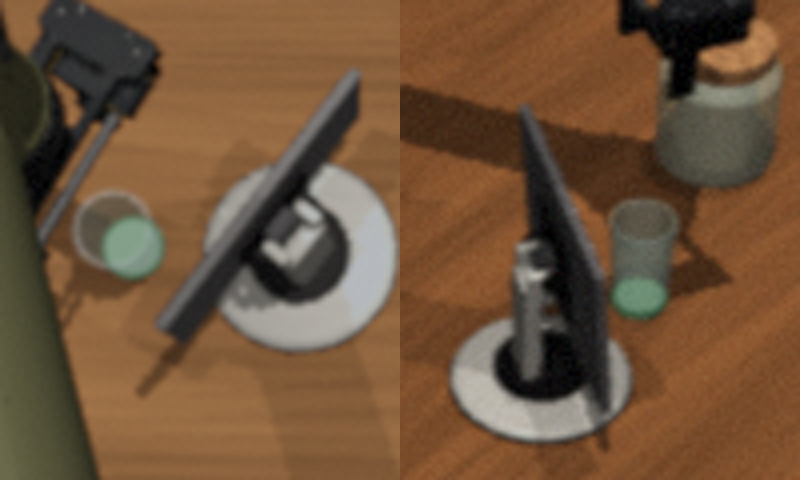

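The tablet and glass are untouched. The glass is at top (212,241), and the hand appears above and left of it, so I'll check that against parallax by projecting the TCP.

```bash
python3 - <<'E'
from h import *
T=shot('top');S=shot('scene');s=ctrl.get_state();p=np.array(s['position']);R=cv2.Rodrigues(np.array(s['tool_rot']))[0]
P=[p+R[:,2]*.014+k*R[:,1]*.051 for k in(-1,0,1)]+[p]
print('T',proj(T,P).round(1),'S',proj(S,P).round(1), 'glass',proj(T,[[.594,.246,.004],[.594,.246,.095]]).round(1),proj(S,[[.594,.246,.004],[.594,.246,.095]]).round(1))
E
```

```text
T [[186.2 244. ]
 [195.9 227.9]
 [205.4 212. ]
 [194.7 226.9]] S [[366.6 172.2]
 [373.  180.6]
 [379.6 189.3]
 [373.2 177.2]] glass [[213.2 241.5]
 [207.7 236.7]] [[369.1 233.9]
 [370.3 214.4]]
```

Call:
send_rows(
  steps=[
    {"tx": 0.02,"ty": -0.075,"tz": 0.6,"turn": 0,"grip": 1},
    {"tx": 0,"ty": 0,"tz": 0.6,"turn": 0,"grip": 1},
    {"tx": 0,"ty": 0,"tz": 0.6,"turn": 0,"grip": 1},
    {"tx": 0,"ty": 0,"tz": 0.3,"turn": 0,"grip": 1},
    {"tx": 0,"ty": 0,"tz": 0,"turn": 0,"grip": 1},
  ],
)

```text
time: 3.95
position: [0.5897, 0.2526, 0.1251]
tool_rot: [-2.685, -1.631, 0.003]
ft_force: [-0.5, -0.5, -0.1]
grip_width: 1.009
grip_force: 0.0
```

```bash
python3 go.py .594,.246,.055; python3 - <<'E'
from h import *
T=shot('top');S=shot('scene')
c=np.zeros((480,800,3),np.uint8)
c[:,:400]=cv2.resize(T['pixels'][180:300,180:280],(400,480),interpolation=2);c[:,400:]=cv2.resize(S['pixels'][160:280,310:410],(400,480),interpolation=2)
cv2.imwrite('pics/crop3.png',c[...,::-1])
E
```

```text
t 3.95 p [0.5897 0.2526 0.1251] yang -27.44 tilt [-2.1e-03 -7.0e-04 -1.0e+00] w 1.0088374340260868 0.0 F [-0.5 -0.5 -0.1] q [-0.77  0.37  0.41  1.59 -0.16  1.21 -0.81]
.594,.246,.055 units: [-0.063  0.116  1.169]
```

View pics/crop3.png

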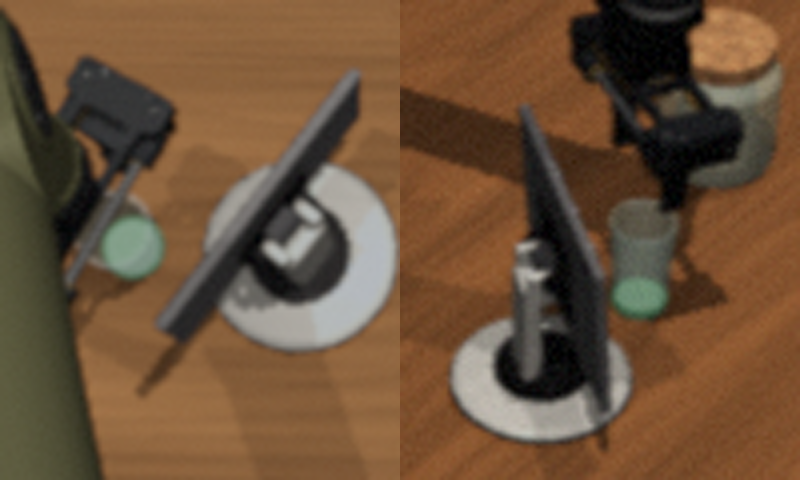

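The finger tip, at scene crop (670,205), is just above the glass's far rim, and the glass and tablet are still in place. The earlier reading was still settling, so I'll dwell and re-read.

Call:
send_rows(
  steps=[
    {"tx": 0,"ty": 0,"tz": 0,"turn": 0,"grip": 1},
    {"tx": 0,"ty": 0,"tz": 0,"turn": 0,"grip": 1},
  ],
)

```text
time: 4.3
position: [0.5916, 0.2521, 0.1273]
tool_rot: [-2.686, -1.629, -0.003]
ft_force: [0.3, -0.6, -0.4]
grip_width: 1.001
grip_force: 0.0
```

```bash
python3 go.py .594,.246,.055; python3 - <<'E'
from h import *
T=shot('top');S=shot('scene');s=ctrl.get_state();p=np.array(s['position']);R=cv2.Rodrigues(np.array(s['tool_rot']))[0]
P=[p+R[:,2]*.014+k*R[:,1]*.051 for k in(-1,1)]
print('S',((proj(S,P)-[310,160])*4+[400,0]).round(1))
E
```

```text
t 4.3 p [0.5916 0.2521 0.1273] yang -27.53 tilt [ 0.0017  0.0011 -1.    ] w 1.001469950438694 0.0 F [ 0.3 -0.6 -0.4] q [-0.77  0.37  0.41  1.59 -0.16  1.21 -0.81]
.594,.246,.055 units: [-0.074  0.082  1.205]
S [[619.8 163.3]
 [669.  232.5]]
```

```bash
python3 - <<'E'
from h import *
T=shot('top');S=shot('scene');s=ctrl.get_state();p=np.array(s['position']);R=cv2.Rodrigues(np.array(s['tool_rot']))[0]
for z in(.014,-.056):
  P=[p+R[:,2]*z+k*R[:,1]*w+j*R[:,0]*.0375 for w in((.051,) if z>0 else (.095,)) for k in(-1,1) for j in ((0,) if z>0 else (-1,1))]
  print('S',((proj(S,P)-[335,165])*6+[400,0]).round(0).tolist(),'T',((proj(T,P)-[180,190])*6).round(0).tolist())
c=np.zeros((480,800,3),np.uint8)
c[:,:400]=cv2.resize(T['pixels'][190:270,180:247],(400,480),interpolation=2);c[:,400:]=cv2.resize(S['pixels'][165:245,335:402],(400,480),interpolation=2)
c=cv2.convertScaleAbs(c,alpha=1.8,beta=10)
cv2.imwrite('pics/crop4.png',c[...,::-1])
E
```

```text
S [[579.0, 215.0], [653.0, 319.0]] T [[95.0, 368.0], [199.0, 193.0]]
S [[494.0, 92.0], [612.0, 63.0], [632.0, 286.0], [756.0, 253.0]] T [[82.0, 466.0], [-53.0, 389.0], [286.0, 122.0], [153.0, 48.0]]
```

View pics/crop4.png

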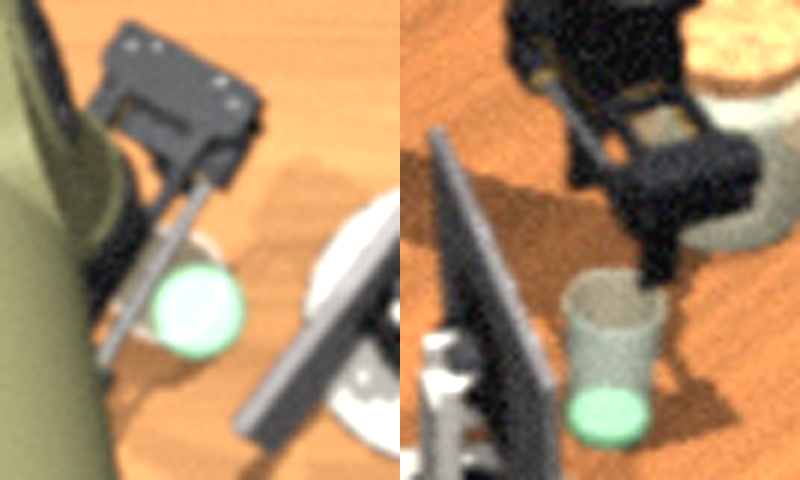

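Crop4 shows the near finger tip at scene crop (655,290), slightly above its predicted spot but aligned sideways, and in front of the glass. I'll descend a little with small steps and watch the force.

Call:
send_rows(
  steps=[
    {"tx": -0.07,"ty": 0.08,"tz": 0,"turn": 0,"grip": 1},
    {"tx": 0,"ty": 0,"tz": 0.15,"turn": 0,"grip": 1},
    {"tx": 0,"ty": 0,"tz": 0.15,"turn": 0,"grip": 1},
    {"tx": 0,"ty": 0,"tz": 0.15,"turn": 0,"grip": 1},
    {"tx": 0,"ty": 0,"tz": 0.15,"turn": 0,"grip": 1},
    {"tx": 0,"ty": 0,"tz": 0,"turn": 0,"grip": 1},
    {"tx": 0,"ty": 0,"tz": 0,"turn": 0,"grip": 1},
  ],
)

```text
time: 5.38
position: [0.5934, 0.246, 0.0902]
tool_rot: [2.686, 1.629, 0.001]
ft_force: [-0.2, -0.6, 0.3]
grip_width: 0.997
grip_force: 0.0
```

```bash
python3 go.py .594,.246,.055; python3 - <<'E'
from m import *
S=shot('scene')
for k in green(S,(350,222,385,245)): print('foot S',cv2.fitEllipse(k)[0])
c=cv2.convertScaleAbs(cv2.resize(S['pixels'][165:245,335:402],(400,480),interpolation=2),alpha=1.8,beta=10)
cv2.imwrite('pics/crop5.png',c[...,::-1])
E
```

```text
t 5.375 p [0.5934 0.246  0.0902] yang -27.53 tilt [ 3.e-04  1.e-04 -1.e+00] w 0.9970410885722079 0.0 F [-0.2 -0.6  0.3] q [-0.76  0.4   0.41  1.63 -0.17  1.15 -0.79]
.594,.246,.055 units: [0.005 0.009 0.587]
foot S (369.3702087402344, 233.7429656982422)
```

View pics/crop5.png

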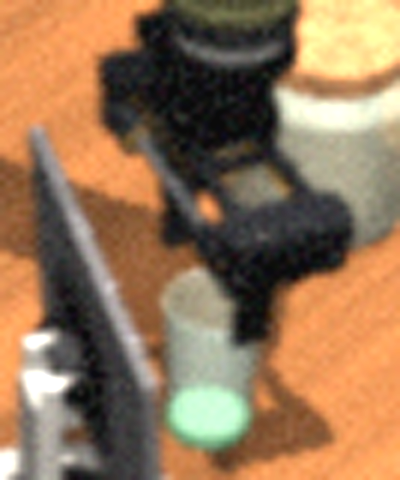

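The near finger straddles the glass in front, with its tip at crop (250,340), below the rim and with no contact. The glass has not moved. Descend and grip.

Call:
send_rows(
  newtons=20,
  steps=[
    {"tx": 0,"ty": 0,"tz": 0.25,"turn": 0,"grip": 1},
    {"tx": 0,"ty": 0,"tz": 0.25,"turn": 0,"grip": 1},
    {"tx": 0,"ty": 0,"tz": 0.05,"turn": 0,"grip": 1},
    {"tx": 0,"ty": 0,"tz": 0,"turn": 0,"grip": 0.5},
    {"tx": 0,"ty": 0,"tz": 0,"turn": 0,"grip": 0.5},
    {"tx": 0,"ty": 0,"tz": 0,"turn": 0,"grip": 0.5},
    {"tx": 0,"ty": 0,"tz": 0,"turn": 0,"grip": 0.5},
  ],
)

```text
time: 6.3
position: [0.5937, 0.2459, 0.0576]
tool_rot: [2.686, 1.629, 0.002]
ft_force: [0.4, 0.0, 0.5]
grip_width: 0.663
grip_force: 19.9
```

Call:
send_rows(
  steps=[
    {"tx": 0,"ty": 0,"tz": -0.2,"turn": 0,"grip": 0.3},
    {"tx": 0,"ty": 0,"tz": -0.4,"turn": 0,"grip": 0.3},
    {"tx": 0,"ty": 0,"tz": -0.6,"turn": 0,"grip": 0.3},
    {"tx": 0,"ty": 0,"tz": -0.6,"turn": 0,"grip": 0.3},
    {"tx": 0,"ty": 0,"tz": -0.6,"turn": 0,"grip": 0.3},
    {"tx": 0,"ty": 0,"tz": -0.6,"turn": 0,"grip": 0.3},
    {"tx": 0,"ty": 0,"tz": -0.6,"turn": 0,"grip": 0.3},
    {"tx": 0,"ty": 0,"tz": -0.5,"turn": 0,"grip": 0.3},
    {"tx": 0,"ty": 0,"tz": -0.3,"turn": 0,"grip": 0.3},
    {"tx": 0,"ty": 0,"tz": 0,"turn": 0,"grip": 0.3},
  ],
)

```text
time: 7.55
position: [0.5937, 0.2459, 0.3224]
tool_rot: [2.686, 1.629, 0.004]
ft_force: [0.9, -0.4, -2.3]
grip_width: 0.665
grip_force: 20.0
```

```bash
python3 go.py .487,-.323,.32
```

```text
t 7.55 p [0.5937 0.2459 0.3224] yang -27.54 tilt [ 0.0021  0.0011 -1.    ] w 0.6653122175839586 20.02092125172041 F [ 0.9 -0.4 -2.3] q [-0.77  0.29  0.44  1.3  -0.12  1.58 -0.83]
.487,-.323,.32 units: [-9.231  2.806  0.026]
```

Call:
send_rows(
  steps=[
    {"tx": -0.2,"ty": 0.06,"tz": 0,"turn": 0,"grip": 0.3},
    {"tx": -0.5,"ty": 0.15,"tz": 0,"turn": 0,"grip": 0.3},
    {"tx": -0.7,"ty": 0.21,"tz": 0,"turn": 0,"grip": 0.3},
    {"tx": -0.7,"ty": 0.21,"tz": 0,"turn": 0,"grip": 0.3},
    {"tx": -0.7,"ty": 0.21,"tz": 0,"turn": 0,"grip": 0.3},
    {"tx": -0.7,"ty": 0.21,"tz": 0,"turn": 0,"grip": 0.3},
    {"tx": -0.7,"ty": 0.21,"tz": 0,"turn": 0,"grip": 0.3},
    {"tx": -0.7,"ty": 0.21,"tz": 0,"turn": 0,"grip": 0.3},
    {"tx": -0.7,"ty": 0.21,"tz": 0,"turn": 0,"grip": 0.3},
    {"tx": -0.7,"ty": 0.21,"tz": 0,"turn": 0,"grip": 0.3},
    {"tx": -0.7,"ty": 0.21,"tz": 0,"turn": 0,"grip": 0.3},
    {"tx": -0.7,"ty": 0.21,"tz": 0,"turn": 0,"grip": 0.3},
  ],
)

```text
time: 9.05
position: [0.5006, -0.2296, 0.3196]
tool_rot: [-2.685, -1.627, 0.002]
ft_force: [0.0, -0.0, -1.8]
grip_width: 0.663
grip_force: 20.0
```

Call:
send_rows(
  steps=[
    {"tx": -0.7,"ty": 0.21,"tz": 0,"turn": 0,"grip": 0.3},
    {"tx": -0.5,"ty": 0.16,"tz": 0,"turn": 0,"grip": 0.3},
    {"tx": -0.3,"ty": 0.1,"tz": 0,"turn": 0,"grip": 0.3},
    {"tx": 0,"ty": 0,"tz": 0,"turn": 1,"grip": 0.3},
    {"tx": 0,"ty": 0,"tz": 0,"turn": 1,"grip": 0.3},
    {"tx": 0,"ty": 0,"tz": 0,"turn": 1,"grip": 0.3},
    {"tx": 0,"ty": 0,"tz": 0,"turn": 1,"grip": 0.3},
    {"tx": 0,"ty": 0,"tz": 0,"turn": 1,"grip": 0.3},
    {"tx": 0,"ty": 0,"tz": 0,"turn": 1,"grip": 0.3},
    {"tx": 0,"ty": 0,"tz": 0,"turn": 1,"grip": 0.3},
    {"tx": 0,"ty": 0,"tz": 0,"turn": 0,"grip": 0.3},
  ],
)

```text
time: 10.42
position: [0.4847, -0.3208, 0.3197]
tool_rot: [-3.135, -0.178, 0.003]
ft_force: [0.2, -0.2, -1.6]
grip_width: 0.665
grip_force: 20.0
```

```bash
python3 go.py .487,-.323,.1 .487,-.323,.065
```

```text
t 10.425 p [ 0.4847 -0.3208  0.3197] yang -83.5 tilt [-0.0021  0.0012 -1.    ] w 0.6652354909887555 20.020704979707205 F [ 0.2 -0.2 -1.6] q [-0.29  0.2   0.98  1.47 -0.17  1.56 -0.77]
.487,-.323,.1 units: [0.042 0.046 3.662]
.487,-.323,.065 units: [0.001 0.001 0.583]
```

Call:
send_rows(
  steps=[
    {"tx": 0.04,"ty": 0.04,"tz": 0.3,"turn": 0,"grip": 0.3},
    {"tx": 0,"ty": 0,"tz": 0.6,"turn": 0,"grip": 0.3},
    {"tx": 0,"ty": 0,"tz": 0.6,"turn": 0,"grip": 0.3},
    {"tx": 0,"ty": 0,"tz": 0.6,"turn": 0,"grip": 0.3},
    {"tx": 0,"ty": 0,"tz": 0.6,"turn": 0,"grip": 0.3},
    {"tx": 0,"ty": 0,"tz": 0.6,"turn": 0,"grip": 0.3},
    {"tx": 0,"ty": 0,"tz": 0.4,"turn": 0,"grip": 0.3},
    {"tx": 0,"ty": 0,"tz": 0.2,"turn": 0,"grip": 0.3},
    {"tx": 0,"ty": 0,"tz": 0.1,"turn": 0,"grip": 0.3},
    {"tx": 0,"ty": 0,"tz": 0.1,"turn": 0,"grip": 0.3},
    {"tx": 0,"ty": 0,"tz": 0,"turn": 0,"grip": 0.3},
    {"tx": 0,"ty": 0,"tz": 0,"turn": 0,"grip": 0.3},
  ],
)

```text
time: 11.92
position: [0.4891, -0.3231, 0.0757]
tool_rot: [3.136, 0.178, 0.002]
ft_force: [-0.2, -0.0, -2.4]
grip_width: 0.662
grip_force: 20.0
```

```bash
python3 go.py .487,-.323,.0636
```

```text
t 11.925 p [ 0.4891 -0.3231  0.0757] yang -83.52 tilt [ 1.1e-03 -4.0e-04 -1.0e+00] w 0.6623753845616405 20.019545194328003 F [-0.2 -0.  -2.4] q [-0.2   0.4   0.9   1.8  -0.34  1.11 -0.64]
.487,-.323,.0636 units: [-0.035 -0.005  0.201]
```

Call:
send_rows(
  steps=[
    {"tx": 0,"ty": 0,"tz": 0.08,"turn": 0,"grip": 0.3},
    {"tx": 0,"ty": 0,"tz": 0.06,"turn": 0,"grip": 0.3},
    {"tx": 0,"ty": 0,"tz": 0.04,"turn": 0,"grip": 0.3},
    {"tx": 0,"ty": 0,"tz": 0,"turn": 0,"grip": 0.3},
    {"tx": 0,"ty": 0,"tz": 0,"turn": 0,"grip": 0.3},
  ],
)

```text
time: 12.55
position: [0.4887, -0.3229, 0.0643]
tool_rot: [3.137, 0.177, 0.0]
ft_force: [-0.6, 0.3, -1.6]
grip_width: 0.662
grip_force: 20.0
```

Call:
send_rows(
  steps=[
    {"tx": 0,"ty": 0,"tz": 0.02,"turn": 0,"grip": 0.3},
    {"tx": 0,"ty": 0,"tz": 0,"turn": 0,"grip": 0.3},
    {"tx": 0,"ty": 0,"tz": 0,"turn": 0,"grip": 0.3},
  ],
)

```text
time: 12.92
position: [0.489, -0.323, 0.0635]
tool_rot: [3.136, 0.177, 0.001]
ft_force: [0.0, 0.0, 1.8]
grip_width: 0.668
grip_force: 19.9
```

Touched down (Fz rose by about 3.5 N). Release, let the fingers open fully, then go up.

Call:
send_rows(
  steps=[
    {"tx": 0,"ty": 0,"tz": 0,"turn": 0,"grip": 0.8},
    {"tx": 0,"ty": 0,"tz": 0,"turn": 0,"grip": 1},
    {"tx": 0,"ty": 0,"tz": 0,"turn": 0,"grip": 1},
    {"tx": 0,"ty": 0,"tz": 0,"turn": 0,"grip": 1},
    {"tx": 0,"ty": 0,"tz": -0.2,"turn": 0,"grip": 1},
    {"tx": 0,"ty": 0,"tz": -0.5,"turn": 0,"grip": 1},
    {"tx": 0,"ty": 0,"tz": -0.8,"turn": 0,"grip": 1},
    {"tx": 0,"ty": 0,"tz": -0.8,"turn": 0,"grip": 1},
    {"tx": 0,"ty": 0,"tz": -0.8,"turn": 0,"grip": 1},
    {"tx": 0,"ty": 0,"tz": -0.8,"turn": 0,"grip": 1},
    {"tx": 0,"ty": 0,"tz": -0.5,"turn": 0,"grip": 1},
    {"tx": 0,"ty": 0,"tz": 0,"turn": 0,"grip": 1},
  ],
)

```text
time: 14.42
position: [0.4893, -0.3241, 0.3303]
tool_rot: [3.134, 0.176, 0.007]
ft_force: [0.7, -1.1, -0.2]
grip_width: 0.999
grip_force: 0.0
```

```bash
python3 - <<'E'
from m import *
T=shot('top');S=shot('scene')
for n,im,b in(('T',T,(345,200,430,320)),('S',S,(185,265,310,385))):
    hsv=cv2.cvtColor(im['pixels'],cv2.COLOR_RGB2HSV)
c=np.zeros((480,800,3),np.uint8)
c[:,:320]=cv2.resize(T['pixels'][200:320,350:430],(320,480),interpolation=2);c[:,320:]=cv2.resize(S['pixels'][270:390,180:300],(480,480),interpolation=2)
cv2.imwrite('pics/crop6.png',c[...,::-1])
# stand foot ellipse & tablet top line in top view
g=T['pixels'].astype(int); m=((g.min(2)>110)&((g.max(2)-g.min(2))<40)).astype(np.uint8); m[:,:220]=0;m[:,285:]=0;m[:205]=0;m[275:]=0
pts=cv2.findNonZero(m); (x,y),r=cv2.minEnclosingCircle(pts); print('stand',x,y,r,onz(T,(x,y),.012).round(4))
E
python3 go.py
```

```text
stand 245.7397003173828 235.81468200683594 35.319522857666016 [0.6141 0.14   0.012 ]
t 14.525 p [ 0.4884 -0.3229  0.327 ] yang -83.55 tilt [ 3.e-04  3.e-04 -1.e+00] w 1.0022241818526134 0.0 F [-0.3 -0.5 -0.6] q [-0.29  0.22  0.99  1.45 -0.18  1.57 -0.76]
```

View pics/crop6.png

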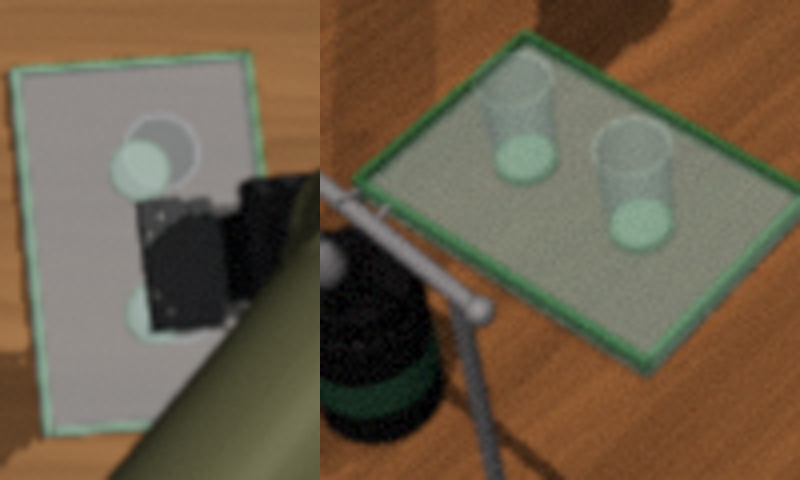

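Both glasses stand upright on the tray: scene crop feet at (527,158) and (641,223). Now triangulate the tablet's top edge ends from the pixels read earlier.

```bash
python3 - <<'E'
from h import *
T=shot('top');S=shot('scene')
a,e1=tri(T,(222.6,262.6),S,(340.4,186.2));b,e2=tri(T,(268.4,197.9),S,(359.8,229.2))
d=b-a;print(a.round(4),e1,b.round(4),e2,'len',np.linalg.norm(d),'mid',((a+b)/2).round(4),'heading',np.arctan2(d[1],d[0])+np.pi/2)
# foot outline: bright low-sat blob in S and T
for n,im,(x0,y0,x1,y1) in(('T',T,(226,210,285,275)),('S',S,(320,235,372,273))):
    g=im['pixels'][y0:y1,x0:x1].astype(int);m=(((g.max(2)-g.min(2))<35)&(g.mean(2)>70)).astype(np.uint8)
    k=max(cv2.findContours(m,0,2)[0],key=cv2.contourArea); print(n,cv2.boundingRect(k),(x0,y0))
    for c in(.0,):
        q=proj(im,[[.589+.078*np.cos(t),.107+.078*np.sin(t),.012] for t in np.linspace(0,6.28,60)]);print(' model bbox',q.min(0).round(1),q.max(0).round(1))
E
python3 go.py .595,.115,.33
```

```text
[0.506  0.1798 0.211 ] 0.009040218395779384 [0.6918 0.0576 0.2074] 0.0016128337396787117 len 0.22239749842072457 mid [0.5989 0.1187 0.2092] heading 0.9892405542721114
T (8, 10, 46, 48) (226, 210)
 model bbox [231.4 220.1] [279.8 267.9]
S (3, 5, 45, 31) (320, 235)
 model bbox [320.7 236.8] [365.9 267.8]
t 14.625 p [ 0.4881 -0.3224  0.3259] yang -83.53 tilt [-0.0016  0.0011 -1.    ] w 0.998485894704687 0.0 F [ 0.3 -0.3  0.3] q [-0.29  0.22  0.99  1.45 -0.18  1.57 -0.76]
.595,.115,.33 units: [ 2.591 -7.043 -0.063]
```

Call:
send_rows(
  steps=[
    {"tx": 0,"ty": 0,"tz": 0,"turn": -1,"grip": 1},
    {"tx": 0,"ty": 0,"tz": 0,"turn": -1,"grip": 1},
    {"tx": 0,"ty": 0,"tz": 0,"turn": -1,"grip": 1},
    {"tx": 0,"ty": 0,"tz": 0,"turn": -1,"grip": 1},
    {"tx": 0,"ty": 0,"tz": 0,"turn": -1,"grip": 1},
    {"tx": 0,"ty": 0,"tz": 0,"turn": -1,"grip": 1},
    {"tx": 0,"ty": 0,"tz": 0,"turn": -1,"grip": 1},
    {"tx": 0,"ty": 0,"tz": 0,"turn": -1,"grip": 1},
    {"tx": 0,"ty": 0,"tz": 0,"turn": -1,"grip": 1},
    {"tx": 0,"ty": 0,"tz": 0,"turn": -1,"grip": 1},
    {"tx": 0,"ty": 0,"tz": 0,"turn": -1,"grip": 1},
    {"tx": 0,"ty": 0,"tz": 0,"turn": -1,"grip": 1},
  ],
)

```text
time: 16.12
position: [0.4881, -0.3224, 0.3257]
tool_rot: [-1.96, -2.452, 0.001]
ft_force: [-0.1, -0.2, -0.0]
grip_width: 0.999
grip_force: 0.0
```

Call:
send_rows(
  steps=[
    {"tx": 0,"ty": 0,"tz": 0,"turn": -1,"grip": 1},
    {"tx": 0,"ty": 0,"tz": 0,"turn": -1,"grip": 1},
    {"tx": 0,"ty": 0,"tz": 0,"turn": -1,"grip": 1},
    {"tx": 0,"ty": 0,"tz": 0,"turn": -1,"grip": 1},
    {"tx": 0,"ty": 0,"tz": 0,"turn": -1,"grip": 1},
    {"tx": 0,"ty": 0,"tz": 0,"turn": -0.6,"grip": 1},
    {"tx": 0,"ty": 0,"tz": 0,"turn": 0,"grip": 1},
  ],
)

```text
time: 17.0
position: [0.4882, -0.3225, 0.3259]
tool_rot: [-0.886, -3.012, -0.001]
ft_force: [0.2, -0.4, -0.2]
grip_width: 0.996
grip_force: 0.0
```

```bash
python3 go.py .597,.117,.32 .597,.117,.215
```

```text
t 17.0 p [ 0.4882 -0.3225  0.3259] yang 57.21 tilt [-1.9e-03  9.0e-04 -1.0e+00] w 0.9959663993017054 0.0 F [ 0.2 -0.4 -0.2] q [-0.06  0.17  0.7   1.45 -0.11  1.56  1.63]
.597,.117,.32 units: [2.442 7.14  0.101]
.597,.117,.215 units: [-0.004  0.     1.75 ]
```

Call:
send_rows(
  steps=[
    {"tx": 0.122,"ty": 0.357,"tz": 0,"turn": 0,"grip": 1},
    {"tx": 0.244,"ty": 0.714,"tz": 0,"turn": 0,"grip": 1},
    {"tx": 0.244,"ty": 0.714,"tz": 0,"turn": 0,"grip": 1},
    {"tx": 0.244,"ty": 0.714,"tz": 0,"turn": 0,"grip": 1},
    {"tx": 0.244,"ty": 0.714,"tz": 0,"turn": 0,"grip": 1},
    {"tx": 0.244,"ty": 0.714,"tz": 0,"turn": 0,"grip": 1},
    {"tx": 0.244,"ty": 0.714,"tz": 0,"turn": 0,"grip": 1},
    {"tx": 0.244,"ty": 0.714,"tz": 0,"turn": 0,"grip": 1},
    {"tx": 0.244,"ty": 0.714,"tz": 0,"turn": 0,"grip": 1},
    {"tx": 0.244,"ty": 0.714,"tz": 0,"turn": 0,"grip": 1},
    {"tx": 0.122,"ty": 0.357,"tz": 0,"turn": 0,"grip": 1},
    {"tx": 0,"ty": 0,"tz": 0,"turn": 0,"grip": 1},
  ],
)

```text
time: 18.5
position: [0.5969, 0.1179, 0.3261]
tool_rot: [-0.882, -3.014, 0.002]
ft_force: [0.3, -1.1, -0.2]
grip_width: 0.997
grip_force: 0.0
```

Call:
send_rows(
  newtons=10,
  steps=[
    {"tx": 0,"ty": 0,"tz": 0.4,"turn": 0,"grip": 1},
    {"tx": 0,"ty": 0,"tz": 0.4,"turn": 0,"grip": 1},
    {"tx": 0,"ty": 0,"tz": 0.4,"turn": 0,"grip": 1},
    {"tx": 0,"ty": 0,"tz": 0,"turn": 0,"grip": 1},
    {"tx": 0,"ty": 0,"tz": 0,"turn": 0,"grip": 1},
  ],
)

```text
time: 19.12
position: [0.5976, 0.1151, 0.2564]
tool_rot: [0.888, 3.012, 0.001]
ft_force: [-1.0, -0.4, -0.4]
grip_width: 1.002
grip_force: 0.0
```

```bash
python3 go.py .595,.117,.210
```

```text
t 19.125 p [0.5976 0.1151 0.2564] yang 57.14 tilt [ 0.0016 -0.     -1.    ] w 1.0017587685456402 0.0 F [-1.  -0.4 -0.4] q [-0.54  0.22  0.36  1.5  -0.08  1.43  0.82]
.595,.117,.210 units: [0.055 0.002 0.773]
```

Call:
send_rows(
  newtons=15,
  steps=[
    {"tx": 0,"ty": 0,"tz": 0.3,"turn": 0,"grip": 1},
    {"tx": 0,"ty": 0,"tz": 0.3,"turn": 0,"grip": 1},
    {"tx": 0,"ty": 0,"tz": 0.25,"turn": 0,"grip": 1},
    {"tx": 0,"ty": 0,"tz": 0,"turn": 0,"grip": 0.4},
    {"tx": 0,"ty": 0,"tz": 0,"turn": 0,"grip": 0.2},
    {"tx": 0,"ty": 0,"tz": 0,"turn": 0,"grip": 0},
    {"tx": 0,"ty": 0,"tz": 0,"turn": 0,"grip": 0},
    {"tx": 0,"ty": 0,"tz": 0,"turn": 0,"grip": 0},
    {"tx": 0,"ty": 0,"tz": 0,"turn": 0,"grip": 0},
    {"tx": 0,"ty": 0,"tz": 0,"turn": 0,"grip": 0},
  ],
)

```text
time: 20.38
position: [0.5971, 0.1167, 0.2041]
tool_rot: [0.885, 3.014, 0.0]
ft_force: [0.8, -0.6, 0.3]
grip_width: 0.291
grip_force: 0.0
```

```bash
python3 go.py .6015,.106,.205
```

```text
t 20.375 p [0.5971 0.1167 0.2041] yang 57.27 tilt [ 1.e-04  1.e-04 -1.e+00] w 0.29090281832747994 0.0 F [ 0.8 -0.6  0.3] q [-0.54  0.24  0.36  1.58 -0.09  1.34  0.83]
.6015,.106,.205 units: [-0.158 -0.111 -0.015]
```

Still closing.

Call:
send_rows(
  steps=[
    {"tx": 0,"ty": 0,"tz": 0,"turn": 0,"grip": 0},
    {"tx": 0,"ty": 0,"tz": 0,"turn": 0,"grip": 0},
    {"tx": 0,"ty": 0,"tz": 0,"turn": 0,"grip": 0},
    {"tx": 0,"ty": 0,"tz": 0,"turn": 0,"grip": 0},
  ],
)

```text
time: 20.88
position: [0.5971, 0.1167, 0.2041]
tool_rot: [0.885, 3.014, 0.0]
ft_force: [-0.4, 0.3, 0.0]
grip_width: 0.005
grip_force: 0.0
```

The jaws shut on nothing, so I need a look.

```bash
python3 - <<'E'
from h import *
T=shot('top');S=shot('scene')
c=np.zeros((480,800,3),np.uint8)
c[:,:400]=cv2.resize(T['pixels'][185:281,205:285],(400,480),interpolation=2);c[:,400:]=cv2.resize(S['pixels'][165:261+24,310:410],(400,480),interpolation=2)
c=cv2.convertScaleAbs(c,alpha=1.8,beta=10)
cv2.imwrite('pics/crop7.png',c[...,::-1])
s=ctrl.get_state();p=np.array(s['position'])
print(((proj(S,[p-[0,0,.014],p])-[310,165])*4+[400,0]).round(), ((proj(T,[p-[0,0,.014],p])-[205,185])*5).round())
E
```

```text
[[552. 187.]
 [552. 173.]] [[208. 230.]
 [205. 226.]]
```

View pics/crop7.png

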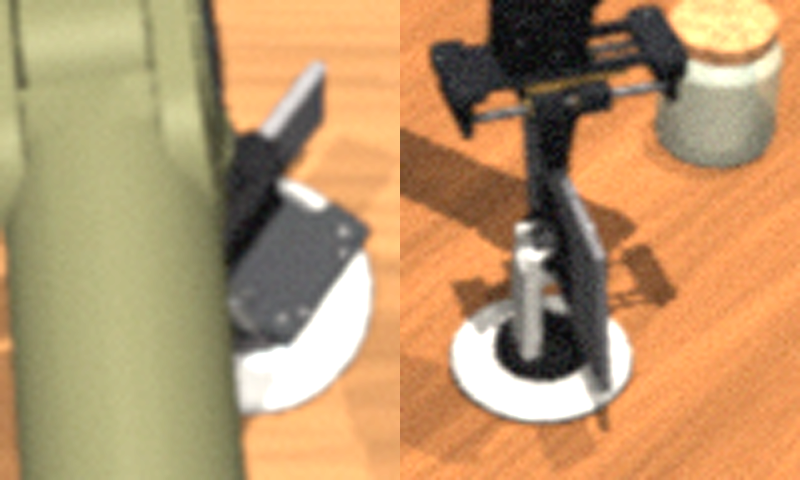

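Crop7 shows the shut fingers ending near the tablet's top edge, around (555,180). The slab is unmoved, its far end still at top (269,198), so the fingers were too high. Reopen, go deeper and close.

Call:
send_rows(
  newtons=15,
  steps=[
    {"tx": 0,"ty": 0,"tz": -0.4,"turn": 0,"grip": 0.6},
    {"tx": 0,"ty": 0,"tz": 0,"turn": 0,"grip": 0.6},
    {"tx": 0,"ty": 0,"tz": 0,"turn": 0,"grip": 0.6},
    {"tx": 0,"ty": 0,"tz": 0,"turn": 0,"grip": 0.6},
    {"tx": 0,"ty": 0,"tz": 0,"turn": 0,"grip": 0.6},
    {"tx": 0,"ty": 0,"tz": 0,"turn": 0,"grip": 0.6},
    {"tx": 0,"ty": 0,"tz": 0.35,"turn": 0,"grip": 0.6},
    {"tx": 0,"ty": 0,"tz": 0.2,"turn": 0,"grip": 0.6},
    {"tx": 0,"ty": 0,"tz": 0.12,"turn": 0,"grip": 0.6},
    {"tx": 0,"ty": 0,"tz": 0,"turn": 0,"grip": 0.6},
  ],
)

```text
time: 22.22
position: [0.5969, 0.1167, 0.1875]
tool_rot: [-0.885, -3.014, 0.001]
ft_force: [-0.1, 0.6, 0.4]
grip_width: 0.6
grip_force: 0.0
```

Call:
send_rows(
  steps=[
    {"tx": 0,"ty": 0,"tz": 0,"turn": 0,"grip": 0},
    {"tx": 0,"ty": 0,"tz": 0,"turn": 0,"grip": 0},
    {"tx": 0,"ty": 0,"tz": 0,"turn": 0,"grip": 0},
    {"tx": 0,"ty": 0,"tz": 0,"turn": 0,"grip": 0},
    {"tx": 0,"ty": 0,"tz": 0,"turn": 0,"grip": 0},
    {"tx": 0,"ty": 0,"tz": 0,"turn": 0,"grip": 0},
    {"tx": 0,"ty": 0,"tz": 0,"turn": 0,"grip": 0},
  ],
)

```text
time: 23.1
position: [0.5985, 0.1192, 0.1886]
tool_rot: [0.882, 3.012, 0.007]
ft_force: [3.9, 3.1, -0.8]
grip_width: 0.118
grip_force: 14.9
```

Slab gripped (10.3 mm). Now rotate 57° clockwise about the swivel axis.

Call:
send_rows(
  newtons=25,
  steps=[
    {"tx": -0.02,"ty": 0,"tz": 0,"turn": 0.5,"grip": 0},
    {"tx": -0.035,"ty": 0,"tz": 0,"turn": 1,"grip": 0},
    {"tx": -0.035,"ty": 0,"tz": 0,"turn": 1,"grip": 0},
    {"tx": -0.035,"ty": 0,"tz": 0,"turn": 1,"grip": 0},
    {"tx": -0.035,"ty": 0,"tz": 0,"turn": 1,"grip": 0},
    {"tx": -0.035,"ty": 0,"tz": 0,"turn": 1,"grip": 0},
    {"tx": -0.035,"ty": 0,"tz": 0,"turn": 1,"grip": 0},
    {"tx": -0.025,"ty": 0,"tz": 0,"turn": 0.7,"grip": 0},
    {"tx": 0,"ty": 0,"tz": 0,"turn": 0,"grip": 0},
    {"tx": 0,"ty": 0,"tz": 0,"turn": 0,"grip": 0},
  ],
)

```text
time: 24.35
position: [0.6047, 0.1103, 0.1884]
tool_rot: [-2.22, -2.217, -0.008]
ft_force: [-0.3, 9.1, 0.8]
grip_width: 0.117
grip_force: 24.5
```

```bash
python3 go.py .606,.106,.188; python3 - <<'E'
from h import *
s=ctrl.get_state(); print(np.round(s['torque'],2))
E
```

```text
t 24.35 p [0.6047 0.1103 0.1884] yang -0.09 tilt [ 5.e-04  7.e-03 -1.e+00] w 0.11655716149959357 24.545684864278883 F [-0.3  9.1  0.8] q [-0.62  0.27  0.48  1.59 -0.14  1.31 -0.12]
.606,.106,.188 units: [-0.072  0.021  0.006]
[ 1.85  0.03 -0.14]
```

Call:
send_rows(
  steps=[
    {"tx": 0,"ty": 0,"tz": 0,"turn": 0,"grip": 0.4},
    {"tx": 0,"ty": 0,"tz": 0,"turn": 0,"grip": 0.4},
    {"tx": 0,"ty": 0,"tz": 0,"turn": 0,"grip": 0.4},
    {"tx": 0,"ty": 0,"tz": 0,"turn": 0,"grip": 0.4},
    {"tx": 0,"ty": 0,"tz": 0,"turn": 0,"grip": 0.4},
    {"tx": 0,"ty": 0,"tz": 0.1,"turn": 0,"grip": 0.4},
    {"tx": 0,"ty": 0,"tz": 0,"turn": 0,"grip": 0.4},
  ],
)

```text
time: 25.22
position: [0.6045, 0.1043, 0.1811]
tool_rot: [-2.227, -2.215, 0.002]
ft_force: [0.3, -0.3, -0.0]
grip_width: 0.401
grip_force: 0.0
```

```bash
python3 go.py .567,.107,.182
```

```text
t 25.225 p [0.6045 0.1043 0.1811] yang -0.33 tilt [-1.3e-03 -3.0e-04 -1.0e+00] w 0.4005054110801305 0.0 F [ 0.3 -0.3 -0. ] q [-0.62  0.27  0.49  1.6  -0.13  1.3  -0.12]
.567,.107,.182 units: [ 0.041 -0.625 -0.015]
```

Call:
send_rows(
  steps=[
    {"tx": 0.05,"ty": -0.1,"tz": 0,"turn": 0,"grip": 0.4},
    {"tx": 0,"ty": -0.1,"tz": 0,"turn": 0,"grip": 0.4},
    {"tx": 0,"ty": -0.1,"tz": 0,"turn": 0,"grip": 0.4},
    {"tx": 0,"ty": -0.1,"tz": 0,"turn": 0,"grip": 0.4},
    {"tx": 0,"ty": -0.1,"tz": 0,"turn": 0,"grip": 0.4},
    {"tx": 0,"ty": -0.06,"tz": 0,"turn": 0,"grip": 0.4},
    {"tx": 0,"ty": -0.04,"tz": 0,"turn": 0,"grip": 0.4},
    {"tx": 0,"ty": 0,"tz": 0,"turn": 0,"grip": 0.4},
    {"tx": 0,"ty": 0,"tz": 0,"turn": 0,"grip": 0.4},
  ],
)

```text
time: 26.35
position: [0.5717, 0.1086, 0.1841]
tool_rot: [2.225, 2.213, 0.011]
ft_force: [4.7, 1.1, 3.2]
grip_width: 0.403
grip_force: 2.8
```

```bash
python3 go.py .567,.107,.182; cat > tab.py <<'E'
from h import *
# tablet bottom/top corners by dark mask, both views; back face/edges
T=shot('top','tN.png');S=shot('scene','sN.png')
def model(t,h,ax=.590,ay=.107):
    out=[]
    for y in(-.115,.115):
        for z in(.0775,-.0775):
            for x in(.013,.023):
                X=x*np.cos(t)-z*np.sin(t);Z=.135+z*np.cos(t)+x*np.sin(t)
                out.append([ax+X*np.cos(h)-y*np.sin(h),ay+X*np.sin(h)+y*np.cos(h),Z])
    return np.array(out)
for t in(.40,.524,.64): 
    P=model(t,0); print(t,'T',proj(T,P).round(1).tolist(),'S',proj(S,P).round(1).tolist())
E

```

```text
t 26.35 p [0.5717 0.1086 0.1841] yang -0.3 tilt [ 0.0077  0.0024 -1.    ] w 0.4027566411769083 2.846938669681549 F [4.7 1.1 3.2] q [-0.66  0.19  0.48  1.69 -0.09  1.28 -0.16]
.567,.107,.182 units: [-0.026 -0.079  0.035]
```

Call:
send_rows(
  steps=[
    {"tx": 0,"ty": -0.05,"tz": 0,"turn": 0,"grip": 0.4},
    {"tx": 0,"ty": -0.05,"tz": 0,"turn": 0,"grip": 0.4},
    {"tx": 0,"ty": 0,"tz": 0,"turn": 0,"grip": 0.4},
    {"tx": 0,"ty": 0,"tz": 0,"turn": 0,"grip": 0.4},
  ],
)

```text
time: 26.85
position: [0.5654, 0.1087, 0.1836]
tool_rot: [2.225, 2.213, 0.01]
ft_force: [5.4, 1.0, 1.5]
grip_width: 0.399
grip_force: 2.5
```

Call:
send_rows(
  steps=[
    {"tx": 0,"ty": 0.1,"tz": 0,"turn": 0,"grip": 0.4},
    {"tx": 0,"ty": 0,"tz": -0.3,"turn": 0,"grip": 0.5},
    {"tx": 0,"ty": 0,"tz": -0.7,"turn": 0,"grip": 0.5},
    {"tx": 0,"ty": 0,"tz": -0.7,"turn": 0,"grip": 0.5},
    {"tx": -0.7,"ty": -0.7,"tz": -0.5,"turn": 0,"grip": 0.5},
    {"tx": -0.7,"ty": -0.7,"tz": 0,"turn": 0,"grip": 0.5},
    {"tx": -0.7,"ty": -0.7,"tz": 0,"turn": 0,"grip": 0.5},
    {"tx": -0.7,"ty": -0.5,"tz": 0,"turn": 0,"grip": 0.5},
    {"tx": 0,"ty": 0,"tz": 0,"turn": 0,"grip": 0.5},
  ],
)

```text
time: 27.98
position: [0.4129, -0.0607, 0.3136]
tool_rot: [-2.235, -2.207, -0.005]
ft_force: [0.4, 0.3, -0.0]
grip_width: 0.501
grip_force: 0.0
```

```bash
python3 go.py; python3 tab.py; python3 - <<'E'
import cv2,numpy as np
t=cv2.imread('pics/tN.png').astype(int);s=cv2.imread('pics/sN.png').astype(int)
for n,g,(x0,y0,x1,y1) in(('T',t,(200,195,300,290)),('S',s,(300,165,400,275))):
    sat=g.max(2)-g.min(2); c=g[y0:y1,x0:x1]; m=((c[...,2]-c[...,0])<22)&(c.mean(2)<105)
    k=max(cv2.findContours(m.astype(np.uint8),0,2)[0],key=cv2.contourArea)+[[x0,y0]]
    print(n,cv2.contourArea(k),cv2.boundingRect(k),cv2.minAreaRect(k)); print(cv2.approxPolyDP(k,2,True).reshape(-1,2).tolist())
E
```

```text
t 27.975 p [ 0.4129 -0.0607  0.3136] yang -0.71 tilt [ 0.0022  0.0027 -1.    ] w 0.5010111716832855 0.0 F [ 0.4  0.3 -0. ] q [-0.58 -0.28  0.54  1.82  0.14  1.56 -0.08]
0.4 T [[290.0, 239.7], [290.1, 236.2], [291.4, 228.2], [291.5, 225.0], [207.6, 237.6], [207.5, 234.1], [217.7, 226.3], [217.7, 223.2]] S [[316.5, 222.3], [318.7, 222.6], [331.0, 263.6], [333.2, 264.0], [362.3, 188.4], [364.5, 188.5], [374.4, 228.3], [376.6, 228.6]]
0.524 T [[289.9, 243.2], [290.0, 239.8], [291.4, 225.4], [291.5, 222.3], [207.6, 241.1], [207.4, 237.7], [217.5, 223.5], [217.4, 220.4]] S [[314.3, 221.7], [316.3, 221.6], [332.9, 263.4], [334.9, 263.6], [360.1, 187.9], [362.1, 187.8], [376.3, 228.0], [378.4, 228.0]]
0.64 T [[289.9, 246.3], [289.9, 243.2], [291.5, 222.8], [291.5, 219.9], [207.6, 244.2], [207.4, 241.0], [217.3, 221.0], [217.1, 218.0]] S [[312.4, 221.5], [314.2, 221.1], [334.5, 263.0], [336.4, 262.8], [358.1, 187.8], [360.0, 187.4], [378.0, 227.5], [379.9, 227.2]]
T 898.5 (208, 220, 82, 21) ((248.72195434570312, 229.5611114501953), (80.69918823242188, 17.727853775024414), 2.862405300140381)
[[208, 236], [288, 240], [289, 224], [250, 221], [256, 223], [250, 235], [237, 234], [237, 228], [223, 227], [225, 221], [218, 220]]
S 2793.5 (317, 190, 62, 81) ((349.5986328125, 233.88421630859375), (58.75874710083008, 72.43450164794922), 55.3758430480957)
[[363, 190], [317, 222], [328, 246], [323, 258], [332, 268], [349, 270], [343, 268], [366, 250], [361, 243], [378, 229]]
```

Measured tilt is about 0.51 rad and heading error about 0.03 rad, both inside tolerance. The arm is clear, so I'll hand it in.

```bash
python3 -c "
from bench import ctrl; print(ctrl.close_job())"
```

```text
the job is handed in; nothing more can be done
None
```

I handed the job in at about 28 s on the clock, with no verdict returned: the glass stands upright on the tray with the other one, and by the last images the screen faces +x to within about 0.03 rad and leans back about 0.51 rad.

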